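Set the slip printer's paper guide to its width stop

ROBOT

A 7-joint arm with a two-finger parallel gripper is mounted at the origin on the work surface. World frame = base frame: x ahead of the robot, y to its left, z up, the work surface at z = 0. Lengths are in m, angles in degrees, forces in N, time in s.
With the tool pointing down it reaches from about 0.425 to 0.875 m from the base axis. Payload 4.7 kg.
Tool frame: the origin (TCP) lies on the mounting face of the last link; the fingertips stand 182 mm ahead of it and the grasp point (between the pads) lies 164 mm ahead of it; z points along the fingers, x is the direction in which the jaws open and shut, and the axes are right-handed (so a half turn about z gives the same grasp; the last joint's range is limited). The gripper opens to 87 mm and grips with 3 to 60 N. Pads are 19 mm wide; open, the fingers measure 117 mm over their backs; the gripper's body (75 mm by 190 mm) begins 51 mm behind the grasp point.
Start: joints at [67.328, 18.392, -4.016, 83.108, 1.295, 78.541, -3.26], TCP at [0.259, -0.596, 0.405] pointing down, gripper open.
Joint ranges: [-163.93, 163.93], [-17.29, 119.83], [-79.2, 71.16], [3.27, 140.29], [-89.18, 269.18], [5.43, 117.66], [-154.24, 154.24]. Speed limits (degrees/s): [147.25, 147.25, 180, 180, 180, 180, 180].

INTERFACE

Orientations are given as [roll, pitch, yaw] about the fixed x, y, z axes, in that order (R = Rz(yaw) Ry(pitch) Rx(roll)).
In Python, from cell import status, cams, env, outline_of, landmark_of gives the robot as it stands. The module is installed in compiled form; this text tells all that it offers.
- The arm moves only by the tool jog_arm, never from a script. Its argument "rows" is a list of rows, each a list of 7 numbers: the closure, from 0 (fully open) to 1 (shut), then the shift along the tool's x, y, z in m, then the turn, a rotation vector about the tool's x, y, z in degrees. A call has 1 to 12 rows; each row shifts and turns the commanded pose from where the row before left it, along the tool's axes as they then stand; what a row does not reach is not made up. A row lasts 1/12 s, in which the tool goes at most 41.7 mm and 7.16 degrees, less where a joint would pass 70% of its speed; a pose out of reach is approached as far as the arm can. A call with a gripper value outside its range is refused whole. The fingers move at their own pace and stop on an object; "grip_force" is the grip in N (left out, the last holds). Time passes only in rows, so rows that do not move let the fingers close. It gives the time, the measured TCP pose, the force and the opening at its end, in the units of the state.
- status.get_obs(): the state, without advancing time (a new reading comes with each control period).
- cams.read_camera(name): name is "scene" or "top" or "wrist"; returns (picture, depth): 480x640x3 uint8, red, green, blue; 480x640 float32, m along the optical axis (not along the pixel's ray), 0 where there is no reading.
- cams.camera_params(name): a dict with "vfov" (degrees; the focal length in pixels is half the picture's height over the tangent of half this angle, whatever the lens; pixels are square), "cx", "cy" (the principal point, pixels), "k1" (the pictures are not rectified: a ray, as slopes to the right and down, at radius r is drawn at 1 + k1 r^2 times it, then the intrinsics apply), "eye" and "attitude" of the camera in the world. Camera axes: x right, y up, looking along -z (the intrinsics and any distortion apply to the point x, -y, -z); pixel columns grow to the right and rows downward; lengths in m; the calibration is good to about 2 mm. A picture is of the moment at which its call begins: read the wrist's pose just before it. camera_params takes no time and is no camera call; for the wrist camera it gives the pose at the moment of the call.
- env.sign_off(): hands the job in, once; it reports no verdict.
Trained networks look in the newest picture that a camera, given by its name, has taken for a name from the list of things; names that differ only in an ending like _2 or _b are one class to them, and where a whole thing is asked for, a point or a joint stands for the part that bears it (a point fixed in the world has none). Each returns a list of dicts, best first, with "conf" (0 to 1); they miss things now and then, are a little off and sometimes report something else, mostly with a low value. They report only what shows in the picture. A call takes as long as a camera call.
- outline_of(camera, name): "pixels" (480x640 bool, what is visible of it) and "box" ([left, top, right, bottom] in pixels, round what is visible of it).
- landmark_of(camera, name): "position" ([row, column] in pixels: a listed point, or the origin of a listed thing).
The state is a dict: "time_s": time; "qpos": joint angles; "joint_velocities": joint speeds; "effort": joint torques, N m; "tool_pos": TCP position; "tool_rot": TCP orientation; "force": force on the tool from outside, world axes, zero at the start; "wrist_torque": the same for the moment, N m; "grip_width": finger opening in m.
Only numpy, scipy, OpenCV 4.12 (cv2) and the standard library are available. Lean on these libraries where they do the work, as an engineer would, in place of code of your own. Each camera call takes 0.05 s, during which the arm holds its last target. There are 200 camera calls.

TASK

The slip printer's paper guide has to be set to the receipt width: with the fingertips, press down the black thumb plate in the middle of the guide to free its brake and, keeping the plate down, push the guide along the paper table right up against the steel width stop clamped on the rail; then let the plate come up so that the guide is locked there. Do not force the guide along while its brake is on. Pick nothing up and leave the other things on the counter and the printer where they are.

Things in the scene. Friction and masses are not known exactly. Their poses are not given: they have to be found in the camera images.
- printer: grey desktop slip printer, fixed. Origin on the counter under the middle of its paper table. Its front faces its own -x, its y runs along the width of the paper table, z up. It stands with its front roughly to the robot's right (world -y) and its +y roughly towards the robot. All x and y below are along these axes
- table_mid (a point): centre of the top of the dark paper table before the printer's housing, 62 mm above the counter. The table reaches from x = -85 to +75 mm, y = -180 to +180 mm; a dark steel rail level with it runs along its front edge at x = -92 mm. A fixed fence 14 mm high stands on it at y = -165 mm
- housing_edge (a point): middle of the upper front edge of the printer's housing, 75 mm in +x of table_mid and 93 mm above the counter. Behind it a cover rises at about 45 degrees to the flat top, 170 mm high, from 82 mm farther back. The housing is 460 mm wide (y) and 240 mm deep
- guide_mid (a point): middle of the sliding paper guide, at table height: a grey bridge across the depth of the table, 58 mm in y, that slides along y only. On its leading (-y) side a fence along x, 6 mm thick, 150 mm long, top 19 mm above the table; on its +y side a lip 6 mm thick, 62 mm long, 13 mm high. Between them a recess 46 mm wide (y) with the thumb plate and flat bars 4.5 mm high at its x ends
- guide_face (a point): middle of the face of the guide's front shoe (on the rail) that meets the stop: 91 mm in -x and 29 mm in -y of guide_mid, 8 mm above the table
- plate_top (a point): centre of the top of the thumb plate, the black ribbed plate in the middle of the guide: 41 mm (x) by 43 mm (y), above guide_mid, its top 9 mm above the table (71 mm above the counter) when up. The point moves with the plate. Only this plate frees the brake
- thumb_plate (a joint): thumb plate: 0 m up (brake on), 0.004 m fully down (brake off). A spring holds it up: it starts to give at about 7.5 N and is fully down, on a firm stop, at about 9.5 N; let go, it comes up by itself. While it is up a friction brake holds the guide against about 10 to 15 N; from about 1 mm down the brake is off
- paper_guide (a joint): place of the guide along the table in m: 0 at the end nearest the robot (guide_mid at y = +105 mm), growing as the guide goes towards -y, that is away from the robot and towards the stop. With the plate down it slides with about 1.2 N plus 4 N per m/s
- width_stop: width stop: small steel clamp block fixed on the rail at the front edge of the paper table, 18 mm in y, 24 mm in x, 20 mm high, with a dark knurled screw on top (18 mm across, to 33 mm above the rail). Origin at the middle of its underside, on the rail's top, 62 mm above the counter; axes as the printer's
- stop_face (a point): middle of the stop's face that looks at the guide: 9 mm in +y of the stop's origin, 8 mm above the rail. The guide's shoe meets it squarely; then guide_face and stop_face have the same y
- round_stamp: bystander, loose: round rubber stamp standing upright on the counter before the paper table: 40 mm across, 76 mm high, turned wooden handle; origin at the middle of its underside
- ink_pad: bystander, loose: round dark metal ink-pad tin on the counter before the paper table, 86 mm across, 22 mm high; origin at the middle of its underside
- date_stamp: bystander, loose: self-inking stamp standing on the paper table beyond the stop, beside the fixed fence: 46 x 30 mm (x, y), 54 mm high; origin at the middle of its underside
- stapler: bystander, loose: stapler lying on the printer's top: 130 mm long (y), 34 mm wide, 58 mm high; origin at the middle of its underside
- calculator: bystander, loose: desk calculator, 190 x 140 mm (x, y), about 29 mm high, right of the printer; origin at the middle of its underside
- sanitizer: bystander, loose: pump bottle of hand sanitizer, 62 mm across, 175 mm high, right of the printer; origin at the middle of its underside

How it is judged:
By the outcome, as a careful person would: the job done as asked, in the order asked, and still so for the second after the job is handed in, with the robot touching nothing.
It also fails if it takes over 35 s, if anything falls off the work surface, if the arm or the gripper's body presses on something with over 40 N, if the wrist force passes 120 N, or if a joint passes its speed limit or range.

## Working session

There is one attempt and no reset: what is moved stays moved. The work goes in short steps, Python scripts to look and compute and a tool call to move; the robot and the scene stay as the last step left them, time stands still between calls to the robot, and variables do not carry over. Pictures are saved under pics/ and viewed, about 8 in all and at most 12, crops included, and the job is handed in when it is done.

Besides the shell and the picture viewer there is one more tool, called after "Call:" as name([rows], argument=value, ...), one row to a line, values as JSON. jog_arm: Moves the arm, as the interface text tells. Its arguments: {"type":"object","properties":{"rows":{"type":"array"},"grip_force":{"type":"number"}},"required":["rows"]}

```bash
mkdir -p pics
cat > h.py <<'E'
import numpy as np,cv2
from scipy.spatial.transform import Rotation as R
from cell import status,cams,env,outline_of,landmark_of
def Rm(a):
    a=np.array(a,float)
    if a.shape==(3,3): return a
    if a.shape==(3,): return R.from_euler('xyz',a,degrees=True).as_matrix()
    return R.from_quat(a).as_matrix()
def pix2world(cam,rc,depth=None,z=None):
    p=cams.camera_params(cam); f=240/np.tan(np.radians(p['vfov'])/2)
    K=np.array([[f,0,p['cx']],[0,f,p['cy']],[0,0,1]])
    u=cv2.undistortPoints(np.array([[[rc[1],rc[0]]]],float),K,np.array([p['k1'],0,0,0,0],float))[0,0]
    d=Rm(p['attitude'])@np.array([u[0],-u[1],-1]); e=np.array(p['eye'])
    s=depth if z is None else (z-e[2])/d[2]
    return e+s*d
def save(n,im): cv2.imwrite('pics/'+n,im[:,:,::-1])
E
python3 - <<'E'
from h import *
print(status.get_obs()); 
Z=dict(table_mid=.062,housing_edge=.093,guide_mid=.062,guide_face=.07,plate_top=.071,stop_face=.07,width_stop=.062)
ims=[]
for c in ['scene','top']:
    im,d=cams.read_camera(c); save(c+'.png',im); print(c,cams.camera_params(c))
    for n,z in Z.items():
        for r in landmark_of(c,n)[:1]:
            print(n,round(r['conf'],2),np.round(r['position']),np.round(pix2world(c,r['position'],z=z),4))
    ims.append(im)
save('both.png',cv2.resize(np.vstack(ims),(450,600)) if 0 else ims[1])
E
```

```text
{'time_s': 0.0, 'qpos': array([67.32771054, 18.4395366 , -4.01666998, 83.17625573,  1.29518276,
       78.53878846, -3.2600297 ]), 'joint_velocities': array([ 0.02538521,  0.04529083,  0.04096653, -0.01043721, -0.04050156,
       -0.03634447, -0.01119622]), 'effort': array([ 1.20704331e-04, -4.91294146e+01, -4.03523566e-01, -3.12523019e+01,
       -6.39109151e-02,  4.36474197e-02,  1.59571709e-04]), 'tool_pos': array([ 0.25887846, -0.59599879,  0.40364405]), 'tool_rot': array([ 1.79994468e+02,  1.09322933e-01, -6.65168490e+01]), 'force': array([ 0.43598895, -0.4236201 , -0.27820084]), 'wrist_torque': array([-0.04256871, -0.01037251,  0.03833462]), 'grip_width': 0.08690003078401391}
scene {'vfov': 57.46153235961373, 'cx': 322.4862449447486, 'cy': 246.02566038501666, 'k1': 0.02261882639482664, 'eye': array([ 1.13119685, -0.50982091,  0.84384536]), 'attitude': array([43.13226358, -0.48654413, 46.65297069])}
table_mid 0.7 [240. 320.] [0.5844 0.0053 0.062 ]
housing_edge 0.37 [253. 318.] [ 0.6342 -0.0453  0.093 ]
guide_mid 0.61 [220. 293.] [0.4851 0.0053 0.062 ]
guide_face 0.69 [242. 272.] [ 0.514  -0.0883  0.07  ]
plate_top 0.48 [219. 294.] [0.4905 0.0038 0.071 ]
stop_face 0.74 [214. 333.] [0.5439 0.0908 0.07  ]
width_stop 0.75 [278. 316.] [ 0.6673 -0.0822  0.062 ]
top {'vfov': 56.933611436709164, 'cx': 318.9398728615763, 'cy': 240.8474857202629, 'k1': -0.030008736090378747, 'eye': array([ 0.5114885 , -0.01774407,  1.26357219]), 'attitude': array([  6.62626546,  -0.37514379, -88.54358562])}
table_mid 0.86 [271. 305.] [0.568  0.0134 0.062 ]
housing_edge 0.71 [269. 277.] [0.5701 0.0867 0.093 ]
guide_mid 0.94 [304. 308.] [0.4806 0.0038 0.062 ]
guide_face 0.97 [290. 341.] [ 0.5205 -0.0837  0.07  ]
plate_top 0.47 [299. 311.] [ 0.4929 -0.0043  0.071 ]
stop_face 0.62 [240. 336.] [ 0.6549 -0.0672  0.07  ]
width_stop 0.62 [241. 337.] [ 0.6515 -0.0709  0.062 ]
```

View pics/top.png

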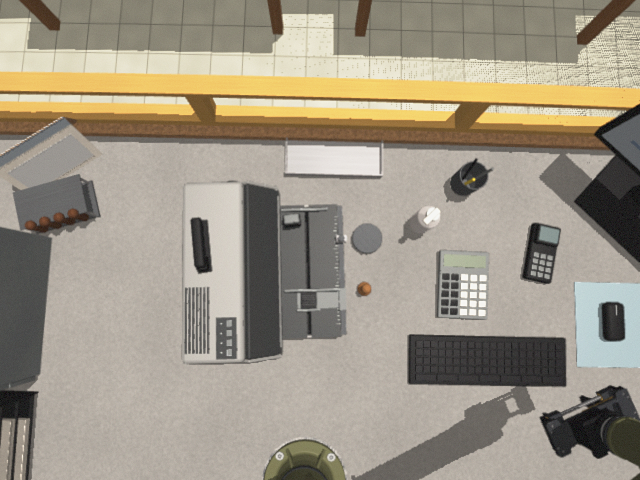

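View pics/scene.png

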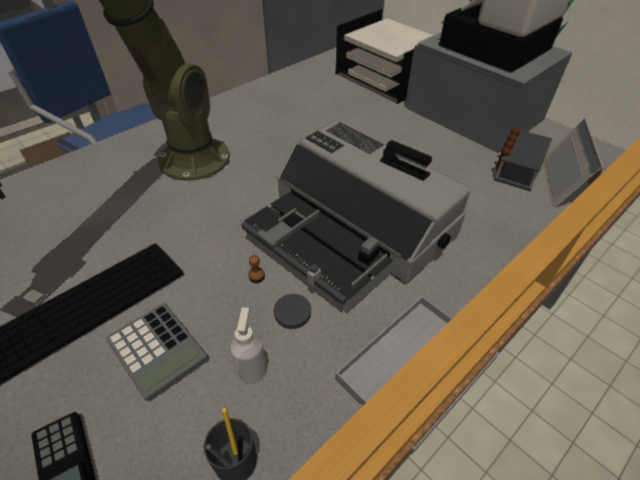

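The top view shows the printer left of centre: the guide is at about (310,300) px, the stop at (342,240) and the date stamp at (292,219). The scene view agrees: guide near (290,218), stop at (315,275). Next I move above the plate and look from close by.

Call:
jog_arm([
  [1, -0.0228, -0.0223, 0, 0, 0, 0],
  [1, -0.0228, -0.0223, 0, 0, 0, 0],
  [1, -0.0228, -0.0223, 0, 0, 0, 0],
  [1, -0.0228, -0.0223, 0, 0, 0, 0],
  [1, -0.0228, -0.0223, 0, 0, 0, 0],
  [1, -0.0228, -0.0223, 0, 0, 0, 0],
  [1, -0.0228, -0.0223, 0, 0, 0, 0],
  [1, -0.0228, -0.0223, 0, 0, 0, 0],
  [1, -0.0228, -0.0223, 0, 0, 0, 0],
  [1, -0.0228, -0.0223, 0, 0, 0, 0],
], grip_force=10)

```text
time_s: 1.63
tool_pos: [0.373, -0.2966, 0.405]
tool_rot: [-180.0, -0.0, -66.5]
force: [1.1, 0.5, -0.2]
grip_width: 0.0283
```

Call:
jog_arm([
  [1, -0.0228, -0.0223, 0, 0, 0, 0],
  [1, -0.0228, -0.0223, 0, 0, 0, 0],
  [1, -0.0228, -0.0223, 0, 0, 0, 0],
  [1, -0.0228, -0.0223, 0, 0, 0, 0],
  [1, -0.0228, -0.0223, 0, 0, 0, 0],
  [1, -0.0228, -0.0223, 0, 0, 0, 0],
  [1, -0.0228, -0.0223, 0, 0, 0, 0],
  [1, -0.0228, -0.0223, 0, 0, 0, 0],
  [1, -0.0228, -0.0223, 0, 0, 0, 0],
  [1, -0.0228, -0.0223, 0, 0, 0, 0],
  [1, 0, 0, 0, 0, 0, 0],
])

```text
time_s: 2.55
tool_pos: [0.4873, 0.0067, 0.4054]
tool_rot: [-179.8, 0.1, -66.0]
force: [-1.3, 1.4, 0.2]
grip_width: 0.0005
```

Call:
jog_arm([
  [1, 0, 0, 0, 0, 0, 5.9],
  [1, 0, 0, 0, 0, 0, 5.9],
  [1, 0, 0, 0, 0, 0, 5.9],
  [1, 0, 0, 0, 0, 0, 5.9],
  [1, 0, 0, 0, 0, 0, 0],
  [1, 0, 0, 0, 0, 0, 0],
])

```text
time_s: 3.05
tool_pos: [0.4863, -0.0004, 0.4048]
tool_rot: [-180.0, -0.0, -90.0]
force: [0.9, 0.1, 0.7]
grip_width: 0.0004
```

Run:
```python
from h import *
o=status.get_obs(); print(o['time_s'],o['tool_pos'],o['tool_rot'],o['force'],o['grip_width'],o['qpos'])
Z=dict(table_mid=.062,housing_edge=.093,guide_mid=.062,guide_face=.07,plate_top=.071,stop_face=.07,width_stop=.062)
im,d=cams.read_camera('wrist'); save('w1.png',im); np.save('d1.npy',d); print(cams.camera_params('wrist'))
for n,z in Z.items():
    for r in landmark_of('wrist',n)[:2]:
        p=np.round(r['position']).astype(int)
        print(n,round(r['conf'],2),p,np.round(pix2world('wrist',r['position'],z=z),4))
```

```text
3.05 [ 4.86270933e-01 -3.71026749e-04  4.04848449e-01] [-1.79988458e+02 -1.61092392e-02 -8.99607039e+01] [0.88081675 0.08688395 0.65388592] 0.0004231646813965444 [ 35.20310505  -0.32561305 -37.77012267 104.47177726  -0.18861662
  75.77486652 -92.48095864]
{'vfov': 67.55041396464131, 'cx': 318.90695615033775, 'cy': 243.85446388718074, 'k1': -0.06512607603321942, 'eye': array([ 0.55987148, -0.00115526,  0.38519734]), 'attitude': array([-1.56014111e+01,  1.82152979e-02, -9.00033276e+01])}
table_mid 0.59 [128 307] [0.5736 0.0092 0.062 ]
housing_edge 0.98 [133 219] [0.5691 0.0775 0.093 ]
guide_mid 0.74 [218 317] [0.4944 0.0008 0.062 ]
guide_mid 0.58 [ 31 421] [ 0.6517 -0.0852  0.062 ]
guide_face 0.67 [185 417] [ 0.5251 -0.0874  0.07  ]
guide_face 0.41 [132 312] [0.5698 0.0051 0.07  ]
plate_top 0.96 [223 317] [0.4914 0.0009 0.071 ]
plate_top 0.25 [220 317] [0.4946 0.0006 0.071 ]
stop_face 0.76 [ 35 419] [ 0.6463 -0.0817  0.07  ]
width_stop 0.89 [ 23 416] [ 0.6573 -0.081   0.062 ]
```

View pics/w1.png

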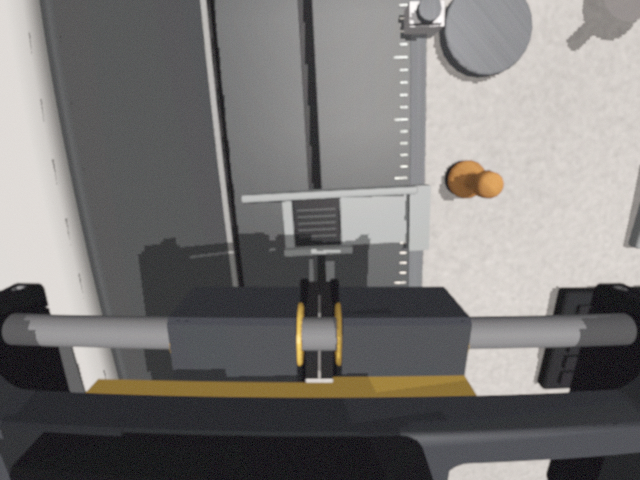

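Run:
```python
from h import *
def ang(a,b,z):
    p,q=pix2world('wrist',a,z=z),pix2world('wrist',b,z=z); v=q-p; print(p,q,np.degrees(np.arctan2(v[1],v[0])))
ang((280,321),(10,309),.060); ang((198,243),(188,415),.081); ang((185,225),(5,205),.093); ang((282,407),(57,408),.062)
ang((223,296),(223,340),.071); ang((201,318),(246,318),.071)
```

```text
[ 0.43273739 -0.00282663  0.06      ] [0.66726061 0.00674777 0.06      ] 2.3377989597409465
[0.51570833 0.06374556 0.081     ] [ 0.52397599 -0.08253053  0.081     ] -86.76503275253981
[0.52816589 0.07532529 0.093     ] [0.66114921 0.082556   0.093     ] 3.112281291420596
[ 0.43112377 -0.08607668  0.062     ] [ 0.63101071 -0.07542854  0.062     ] 3.04931205709096
[0.49158362 0.01955707 0.071     ] [ 0.49149642 -0.01981047  0.071     ] -90.12691773887053
[ 5.11335015e-01 -1.86126780e-04  7.10000000e-02] [ 4.70138639e-01 -6.43990147e-05  7.10000000e-02] 179.83070193153205
```

Call:
jog_arm([
  [1, 0, 0, 0, 0, 0, -3],
  [1, 0, -0.004, 0.02, 0, 0, 0],
  [1, 0, 0, 0.025, 0, 0, 0],
  [1, 0, 0, 0.025, 0, 0, 0],
  [1, 0, 0, 0.025, 0, 0, 0],
  [1, 0, 0, 0.02, 0, 0, 0],
  [1, 0, 0, 0.015, 0, 0, 0],
  [1, 0, 0, 0.008, 0, 0, 0],
  [1, 0, 0, 0, 0, 0, 0],
  [1, 0, 0, 0, 0, 0, 0],
])

```text
time_s: 4.28
tool_pos: [0.4905, -0.0, 0.267]
tool_rot: [180.0, 0.0, -87.1]
force: [-0.5, -0.6, 0.2]
grip_width: 0.0008
```

Call:
jog_arm([
  [1, 0, 0, 0.002, 0, 0, 0],
  [1, 0, 0, 0.002, 0, 0, 0],
  [1, 0, 0, 0.002, 0, 0, 0],
  [1, 0, 0, 0.002, 0, 0, 0],
  [1, 0, 0, 0, 0, 0, 0],
])

```text
time_s: 4.7
tool_pos: [0.4902, -0.0001, 0.2586]
tool_rot: [180.0, -0.0, -87.1]
force: [-0.4, 0.6, 0.3]
grip_width: 0.0006
```

Run:
```python
from h import *
o=status.get_obs(); print(o['time_s'],o['tool_pos'],o['tool_rot'],o['force'],o['wrist_torque'])
im,d=cams.read_camera('wrist'); save('w2.png',im)
im,d=cams.read_camera('scene'); save('s2.png',cv2.resize(im[150:330,200:440],(800,600),interpolation=cv2.INTER_CUBIC))
```

```text
4.7 [ 4.90244259e-01 -8.59562811e-05  2.58597436e-01] [ 1.79988625e+02 -8.80535000e-03 -8.71215307e+01] [-0.37022259  0.56066849  0.2545731 ] [ 0.0206202  -0.02520809 -0.01830757]
```

View pics/w2.png

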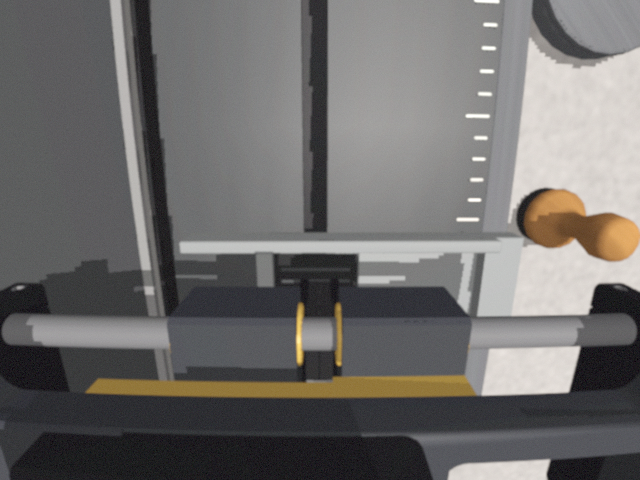

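View pics/s2.png

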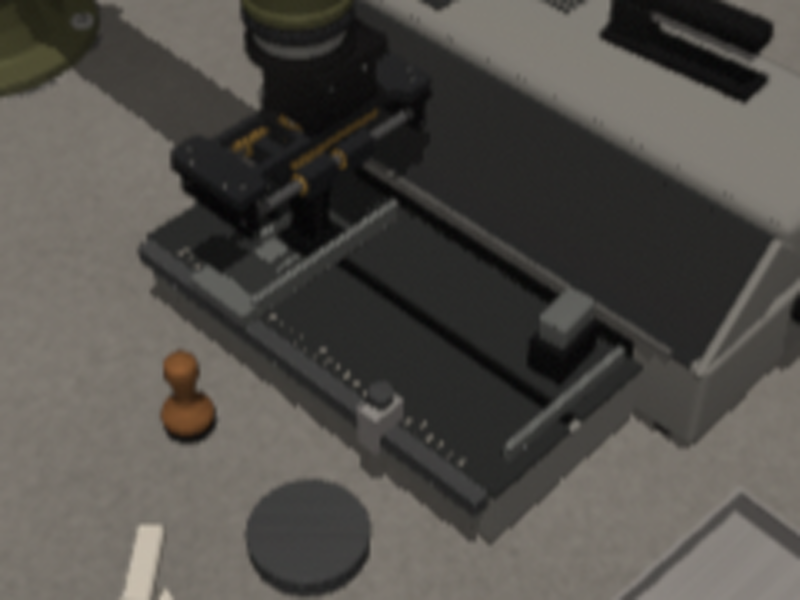

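The wrist view shows the closed fingers at (319,345) over the black plate (275–358 px across), with the fence level at row 243. So the yaw fits. The scene view shows the body clear of the cover. Pressing down now.

Call:
jog_arm([
  [1, 0, 0, 0.0015, 0, 0, 0],
  [1, 0, 0, 0.0015, 0, 0, 0],
  [1, 0, 0, 0.0015, 0, 0, 0],
  [1, 0, 0, 0.001, 0, 0, 0],
  [1, 0, 0, 0.001, 0, 0, 0],
  [1, 0, 0, 0, 0, 0, 0],
])

```text
time_s: 5.3
tool_pos: [0.4909, 0.0, 0.2531]
tool_rot: [-179.9, -0.0, -87.1]
force: [-0.9, 0.2, 7.3]
grip_width: 0.0007
```

Call:
jog_arm([
  [1, 0, 0, 0.001, 0, 0, 0],
  [1, 0, 0, 0.001, 0, 0, 0],
  [1, 0, 0, 0, 0, 0, 0],
])

```text
time_s: 5.55
tool_pos: [0.4911, 0.0001, 0.2515]
tool_rot: [-179.9, -0.0, -87.1]
force: [-1.2, -0.2, 9.0]
grip_width: 0.0008
```

Call:
jog_arm([
  [1, 0, 0, 0.001, 0, 0, 0],
  [1, 0, 0, 0.001, 0, 0, 0],
  [1, 0, 0, 0.001, 0, 0, 0],
  [1, 0, 0, 0, 0, 0, 0],
])

```text
time_s: 5.88
tool_pos: [0.492, 0.0002, 0.2495]
tool_rot: [-179.7, -0.1, -87.1]
force: [-1.6, 0.5, 11.8]
grip_width: 0.0005
```

Call:
jog_arm([
  [1, 0, 0, 0.001, 0, 0, 0],
  [1, 0, 0, 0.0005, 0, 0, 0],
  [1, 0, -0.001, 0, 0, 0, 0],
  [1, 0, -0.002, 0, 0, 0, 0],
  [1, 0, -0.003, 0, 0, 0, 0],
  [1, 0, -0.004, 0, 0, 0, 0],
  [1, 0, -0.004, 0, 0, 0, 0],
  [1, 0, -0.004, 0, 0, 0, 0],
])

```text
time_s: 6.55
tool_pos: [0.5109, 0.0012, 0.2494]
tool_rot: [-179.6, -0.1, -87.1]
force: [-1.7, -0.3, 19.0]
grip_width: 0.0004
```

Run:
```python
from h import *
cams.read_camera('wrist')
for n,z in dict(guide_face=.07,stop_face=.07,width_stop=.062,plate_top=.067).items():
    for r in landmark_of('wrist',n)[:1]: print(n,round(r['conf'],2),np.round(r['position']),np.round(pix2world('wrist',r['position'],z=z),4))
print(status.get_obs()['tool_pos'],status.get_obs()['force'])
```

```text
guide_face 0.6 [240. 510.] [ 0.5483 -0.088   0.07  ]
[0.51130588 0.00121127 0.24946625] [ 0.98748582 -0.12633108 16.01179676]
```

The guide follows. I push on about 80 mm, then slow down.

Call:
jog_arm([
  [1, 0, -0.005, 0, 0, 0, 0],
  [1, 0, -0.007, 0, 0, 0, 0],
  [1, 0, -0.007, 0, 0, 0, 0],
  [1, 0, -0.007, 0, 0, 0, 0],
  [1, 0, -0.007, 0, 0, 0, 0],
  [1, 0, -0.007, 0, 0, 0, 0],
])

```text
time_s: 7.3
tool_pos: [0.5508, 0.0033, 0.2495]
tool_rot: [-179.6, -0.1, -87.1]
force: [-0.7, 1.2, 17.4]
grip_width: 0.0001
```

Call:
jog_arm([
  [1, 0, -0.007, 0, 0, 0, 0],
  [1, 0, -0.007, 0, 0, 0, 0],
  [1, 0, -0.007, 0, 0, 0, 0],
  [1, 0, -0.007, 0, 0, 0, 0],
  [1, 0, -0.006, 0, 0, 0, 0],
  [1, 0, -0.004, 0, 0, 0, 0],
  [1, 0, 0, 0, 0, 0, 0],
])

```text
time_s: 7.88
tool_pos: [0.5891, 0.0052, 0.2495]
tool_rot: [-179.5, -0.0, -87.1]
force: [0.8, 0.1, 14.2]
grip_width: 0.0007
```

Run:
```python
from h import *
im,d=cams.read_camera('wrist'); save('w3.png',im)
for n,z in dict(guide_face=.07,stop_face=.07,width_stop=.062,plate_top=.067).items():
    for r in landmark_of('wrist',n)[:1]: print(n,round(r['conf'],2),np.round(r['position']),np.round(pix2world('wrist',r['position'],z=z),4))
print(status.get_obs()['tool_pos'],status.get_obs()['force'])
```

```text
guide_face 0.71 [238. 510.] [ 0.6264 -0.0838  0.07  ]
stop_face 0.75 [191. 519.] [ 0.6489 -0.0837  0.07  ]
width_stop 0.83 [167. 510.] [ 0.6588 -0.0821  0.062 ]
[0.58880773 0.00519525 0.24951653] [ 1.17699191  0.36827828 13.17522664]
```

View pics/w3.png

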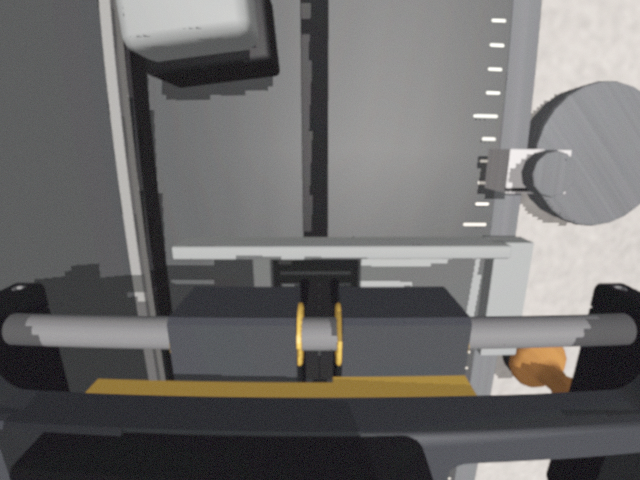

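The wrist view shows the shoe's face at about row 240 and the stop at rows 150–190, column 505; about 22 mm remains.

Call:
jog_arm([
  [1, 0, -0.003, 0.0005, 0, 0, 0],
  [1, 0, -0.004, 0, 0, 0, 0],
  [1, 0, -0.004, 0, 0, 0, 0],
  [1, 0, -0.003, 0, 0, 0, 0],
  [1, 0, -0.002, 0, 0, 0, 0],
  [1, 0, -0.001, 0, 0, 0, 0],
  [1, 0, 0, 0, 0, 0, 0],
])

```text
time_s: 8.72
tool_pos: [0.6057, 0.0061, 0.2495]
tool_rot: [-179.5, -0.0, -87.1]
force: [-1.9, 0.0, 17.3]
grip_width: 0.0003
```

Call:
jog_arm([
  [1, 0, -0.001, 0, 0, 0, 0],
  [1, 0, -0.001, 0, 0, 0, 0],
  [1, 0, -0.001, 0, 0, 0, 0],
])

```text
time_s: 8.97
tool_pos: [0.6084, 0.0062, 0.2495]
tool_rot: [-179.6, -0.0, -87.1]
force: [-1.0, -0.7, 17.4]
grip_width: 0.0005
```

Call:
jog_arm([
  [1, 0, -0.001, 0, 0, 0, 0],
  [1, 0, -0.001, 0, 0, 0, 0],
])

```text
time_s: 9.13
tool_pos: [0.6104, 0.0064, 0.2495]
tool_rot: [-179.6, -0.0, -87.1]
force: [-1.5, 0.3, 16.0]
grip_width: 0.0004
```

Call:
jog_arm([
  [1, 0, -0.0007, 0, 0, 0, 0],
  [1, 0, -0.0007, 0, 0, 0, 0],
  [1, 0, -0.0007, 0, 0, 0, 0],
])

```text
time_s: 9.38
tool_pos: [0.6125, 0.0065, 0.2495]
tool_rot: [-179.6, -0.0, -87.1]
force: [-1.5, 0.4, 17.0]
grip_width: 0.0005
```

Call:
jog_arm([
  [1, 0, -0.0007, 0, 0, 0, 0],
  [1, 0, -0.0007, 0, 0, 0, 0],
  [1, 0, 0, 0, 0, 0, 0],
])

```text
time_s: 9.63
tool_pos: [0.6132, 0.0066, 0.2494]
tool_rot: [-179.7, -0.1, -87.1]
force: [-3.7, -0.6, 20.0]
grip_width: 0.0003
```

Run:
```python
from h import *
im,d=cams.read_camera('wrist'); save('w4.png',cv2.resize(im[100:300,400:640],(720,600),interpolation=cv2.INTER_CUBIC))
for n,z in dict(guide_face=.07,stop_face=.07,width_stop=.062).items():
    for r in landmark_of('wrist',n)[:1]: print(n,round(r['conf'],2),np.round(r['position']),np.round(pix2world('wrist',r['position'],z=z),4))
print(status.get_obs()['tool_pos'],status.get_obs()['force'])
```

```text
guide_face 0.73 [242. 508.] [ 0.6484 -0.082   0.07  ]
stop_face 0.83 [240. 512.] [ 0.6496 -0.0835  0.07  ]
width_stop 0.62 [216. 504.] [ 0.6593 -0.082   0.062 ]
[0.61317886 0.00656236 0.24943168] [-4.98311526  0.40355998 18.98932079]
```

View pics/w4.png

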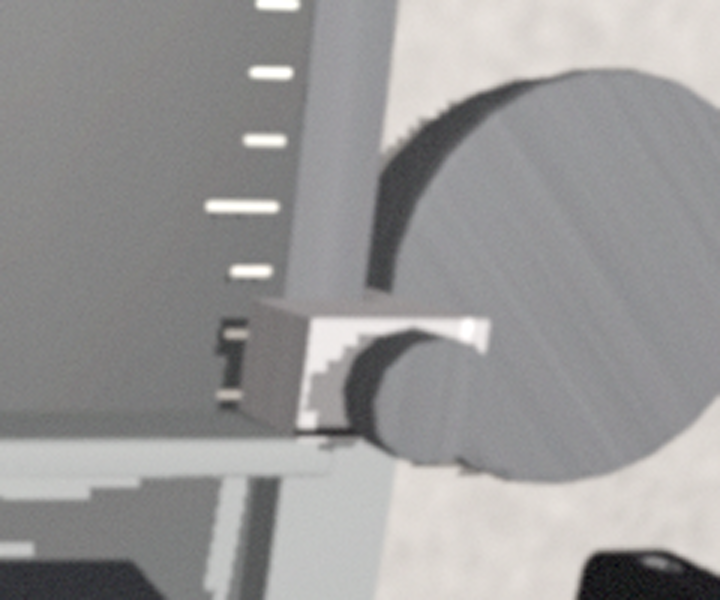

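Contact: the shoe meets the stop (crop, about (300,432)), the tool has stalled and the lateral force is rising. I add a small preload, then lift straight up.

Call:
jog_arm([
  [1, 0, -0.0005, 0, 0, 0, 0],
  [1, 0, -0.0003, 0, 0, 0, 0],
  [1, 0, 0, 0, 0, 0, 0],
])

```text
time_s: 10.08
tool_pos: [0.6136, 0.0066, 0.2494]
tool_rot: [-179.8, -0.1, -87.1]
force: [-6.0, -0.5, 21.1]
grip_width: 0.0005
```

Call:
jog_arm([
  [1, 0, 0, -0.001, 0, 0, 0],
  [1, 0, 0, -0.001, 0, 0, 0],
  [1, 0, 0, -0.001, 0, 0, 0],
  [1, 0, 0, -0.001, 0, 0, 0],
  [1, 0, 0, -0.001, 0, 0, 0],
  [1, 0, 0, -0.001, 0, 0, 0],
  [1, 0, 0, -0.002, 0, 0, 0],
  [1, 0, 0, -0.002, 0, 0, 0],
  [1, 0, 0, -0.002, 0, 0, 0],
  [1, 0, 0, 0, 0, 0, 0],
])

```text
time_s: 10.92
tool_pos: [0.6124, 0.006, 0.2572]
tool_rot: [180.0, -0.0, -87.1]
force: [0.3, 0.6, -0.1]
grip_width: 0.0008
```

Call:
jog_arm([
  [1, 0, 0, -0.01, 0, 0, 0],
  [1, 0, 0, -0.02, 0, 0, 0],
  [1, 0, 0, -0.025, 0, 0, 0],
  [1, 0, 0, -0.025, 0, 0, 0],
  [1, 0, 0, -0.025, 0, 0, 0],
  [1, 0, 0, -0.02, 0, 0, 0],
  [1, 0, 0, 0, 0, 0, 0],
  [1, 0, 0, 0, 0, 0, 0],
])

```text
time_s: 11.58
tool_pos: [0.6127, 0.0063, 0.3839]
tool_rot: [-179.8, -0.0, -87.1]
force: [0.0, -0.5, -0.3]
grip_width: 0.0006
```

Run:
```python
from h import *
o=status.get_obs();print(o['time_s'],o['tool_pos'],o['force'])
im,d=cams.read_camera('wrist'); save('w5.png',im)
for n,z in dict(guide_face=.07,stop_face=.07,width_stop=.062,plate_top=.071).items():
    for r in landmark_of('wrist',n)[:1]:
        q=np.round(r['position']).astype(int); print(n,round(r['conf'],2),q,np.round(pix2world('wrist',r['position'],z=z),4),np.round(pix2world('wrist',r['position'],depth=d[q[0],q[1]]),4))
```

```text
11.5833 [0.61271631 0.00633265 0.38391178] [ 0.03115531 -0.47361735 -0.28976707]
guide_face 0.89 [197 429] [ 0.6483 -0.0832  0.07  ] [ 0.6512 -0.076   0.0928]
stop_face 0.97 [198 429] [ 0.6468 -0.0837  0.07  ] [ 0.6494 -0.0774  0.0898]
width_stop 0.79 [183 426] [ 0.658  -0.0814  0.062 ] [ 0.6601 -0.0748  0.0838]
plate_top 0.72 [233 316] [0.6131 0.0074 0.071 ] [0.6125 0.0074 0.0689]
```

View pics/w5.png

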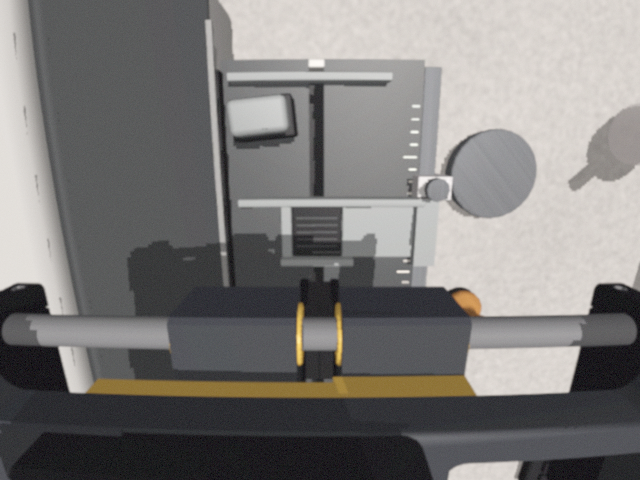

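The shoe looks to be against the stop and nothing else has moved. But when the load came off, the tool sprang back about 1.2 mm, and that could have dragged the guide back a fraction of a millimetre. There is time to spare, so I press and seat it again, this time with a forward bias during the release.

Call:
jog_arm([
  [1, 0, 0, 0.025, 0, 0, 0],
  [1, 0, 0, 0.025, 0, 0, 0],
  [1, 0, 0, 0.025, 0, 0, 0],
  [1, 0, 0, 0.025, 0, 0, 0],
  [1, 0, 0, 0.02, 0, 0, 0],
  [1, 0, 0, 0.006, 0, 0, 0],
  [1, 0, 0, 0, 0, 0, 0],
  [1, 0, 0, 0, 0, 0, 0],
])

```text
time_s: 12.5
tool_pos: [0.6126, 0.0062, 0.2565]
tool_rot: [-180.0, 0.0, -87.1]
force: [0.6, -0.7, 0.0]
grip_width: 0.0005
```

Call:
jog_arm([
  [1, 0, 0, 0.0015, 0, 0, 0],
  [1, 0, 0, 0.0015, 0, 0, 0],
  [1, 0, 0, 0.0015, 0, 0, 0],
  [1, 0, 0, 0.0015, 0, 0, 0],
  [1, 0, 0, 0.0015, 0, 0, 0],
  [1, 0, 0, 0.0015, 0, 0, 0],
  [1, 0, 0, 0.0015, 0, 0, 0],
  [1, 0, 0, 0.0015, 0, 0, 0],
  [1, 0, 0, 0, 0, 0, 0],
])

```text
time_s: 13.25
tool_pos: [0.6132, 0.0065, 0.2494]
tool_rot: [-179.9, -0.1, -87.1]
force: [-8.5, -0.6, 26.4]
grip_width: 0.0004
```

The lateral force of −8.5 N with the plate down shows the guide firmly against the stop. Releasing with the forward bias.

Call:
jog_arm([
  [1, 0, -0.0004, -0.001, 0, 0, 0],
  [1, 0, -0.0004, -0.001, 0, 0, 0],
  [1, 0, 0, 0, 0, 0, 0],
])

```text
time_s: 13.5
tool_pos: [0.6134, 0.0064, 0.2495]
tool_rot: [-180.0, -0.1, -87.1]
force: [-6.7, -0.4, 15.9]
grip_width: 0.0007
```

Call:
jog_arm([
  [1, 0, -0.0004, -0.001, 0, 0, 0],
  [1, 0, 0, 0, 0, 0, 0],
])

```text
time_s: 13.67
tool_pos: [0.6135, 0.0064, 0.2496]
tool_rot: [180.0, -0.1, -87.1]
force: [-6.6, -0.5, 13.4]
grip_width: 0.0005
```

Call:
jog_arm([
  [1, 0, -0.0002, -0.001, 0, 0, 0],
  [1, 0, 0, -0.0015, 0, 0, 0],
])

```text
time_s: 13.83
tool_pos: [0.6136, 0.0063, 0.2514]
tool_rot: [180.0, -0.1, -87.1]
force: [-4.1, -0.9, 8.4]
grip_width: 0.0003
```

Call:
jog_arm([
  [1, 0, 0, -0.0015, 0, 0, 0],
  [1, 0, 0, -0.0015, 0, 0, 0],
  [1, 0, 0, -0.002, 0, 0, 0],
  [1, 0, 0, -0.002, 0, 0, 0],
  [1, 0, 0, -0.003, 0, 0, 0],
  [1, 0, 0, -0.01, 0, 0, 0],
  [1, 0, 0, -0.02, 0, 0, 0],
  [1, 0, 0, -0.025, 0, 0, 0],
  [1, 0, 0, -0.025, 0, 0, 0],
  [1, 0, 0, -0.02, 0, 0, 0],
  [1, 0, 0, 0, 0, 0, 0],
  [1, 0, 0, 0, 0, 0, 0],
])

```text
time_s: 14.83
tool_pos: [0.6143, 0.0064, 0.3616]
tool_rot: [-179.8, -0.0, -87.1]
force: [-0.4, 0.3, -0.9]
grip_width: 0.0
```

Run:
```python
from h import *
o=status.get_obs();print(o['time_s'],o['tool_pos'],o['force'])
im,d=cams.read_camera('wrist'); save('w6.png',cv2.resize(im[130:280,380:580],(800,600),interpolation=cv2.INTER_CUBIC))
for n,z in dict(guide_face=.07,stop_face=.07,plate_top=.071).items():
    for r in landmark_of('wrist',n)[:1]:
        q=np.round(r['position']).astype(int); print(n,round(r['conf'],2),q,np.round(pix2world('wrist',r['position'],z=z),4),np.round(pix2world('wrist',r['position'],depth=d[q[0],q[1]]),4))
        # plate height relative to table near it
```

```text
14.8333 [0.61427989 0.00639238 0.36164904] [-0.37655056  0.33870435 -0.87339238]
guide_face 0.61 [202 435] [ 0.6492 -0.0812  0.07  ] [ 0.6522 -0.0743  0.0908]
stop_face 0.75 [205 440] [ 0.6464 -0.085   0.07  ] [ 0.6498 -0.0773  0.0922]
plate_top 0.67 [242 313] [0.6132 0.0098 0.071 ] [0.6124 0.0098 0.068 ]
```

View pics/w6.png

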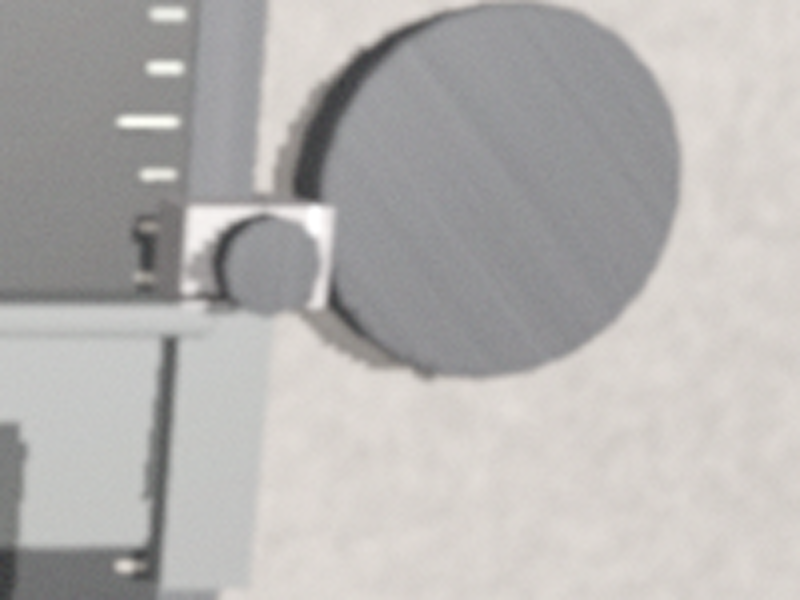

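The crop shows the shoe's face at row 300 meeting the stop block's lower edge, with no gap. The ink pad is undisturbed and the lateral force stayed forward until the plate was up. Handing in.

```bash
python3 -c "
from h import *
print(env.sign_off())"
```

```text
the job is handed in; nothing more can be done
None
```

The paper guide is now up against the steel width stop and its brake should be locked. The job took about 15 s of the 35 s allowed and is handed in. With the fingers shut, I pressed the thumb plate down with 12–20 N, slid the guide about 122 mm to the stop while holding the plate down, and let the plate come up.

- **Second press:** on the first release the tool sprang back about 1.2 mm, which could have dragged the guide back slightly. I pressed the plate again (26 N down) and felt 8.5 N against the stop. I then released it while still pushing gently forward, so the push stayed towards the stop while I was reading the force.
- **Last picture:** the guide's shoe meets the stop with no visible gap. The plate measured about 68 mm above the counter, against 71 mm fully up and 67 mm fully down, so that reading does not confirm the lock. I take the plate as up because the fingers had lifted clear of it and the wrist force was back near zero.
- **Disagreement:** the trained network put the guide's face and the stop's face about 3 mm apart, and overlapping rather than gapped. That is within its error.
- **Other things:** the ink pad was undisturbed in the last picture, and the robot ended clear of everything. I did not measure the other bystanders again at the end.

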